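# Fetch the copper cup from behind its neighbours and seat it in the bench holder

### The arm

A 7-joint arm with a two-finger parallel gripper is mounted at the origin on the work surface. World frame = base frame: x ahead of the robot, y to its left, z up, the work surface at z = 0. Lengths are in m, angles in rad, forces in N, time in s.
With the tool pointing down it reaches from about 0.35 to 0.9 m from the base axis. Payload 19.9 kg.
Tool frame: the origin (TCP) lies between the finger pads; the fingertips stand 19 mm ahead of it and the grasp point (between the pads) is the TCP; z points along the fingers, y is the line along which they close (so a half turn about z gives the same grasp; the last joint's range is limited). The gripper opens to 94 mm and grips with 3 to 60 N. Pads are 16 mm wide; open, the fingers measure 119 mm over their backs; the gripper's body (75 mm by 177 mm) begins 78 mm behind the grasp point.
Start: joints at [1.058, 0.417, -0.01, 1.614, 0.005, 1.111, -0.053], TCP at [0.283, -0.557, 0.224] pointing down, gripper open.
Joint ranges: [-2.81, 2.81], [-0.39, 2.02], [-1.27, 1.25], [0.06, 2.57], [-1.19, 4.33], [0.19, 2], [-2.82, 2.82]. Speed limits (rad/s): [1.89, 1.89, 2.39, 2.39, 3.01, 3.01, 3.01].

### API

Orientations are given as a 3x3 rotation matrix whose columns are the frame's x, y, z axes.
In Python, from rig import robot gives the robot as it stands. Calls block until the motion is done:
- robot.move_ptp(position, orientation): joint-space move of the TCP to a pose.
- robot.move_linear(position, velocity=0.15, frame=None, threshold=None): straight line of the TCP; frame=None keeps the orientation; velocity is the mean speed in m/s. With threshold (N) it stops when the force on the tool has changed by that much, and returns True; else False.
- robot.goto_joints(angles): joint-space move.
- robot.gripper_to(opening): finger opening in m; the grip force is fixed at half the most; returns when the fingers have stopped.
- robot.pause(seconds).
- robot.ik(position, orientation): joint angles nearest the present ones, or None.
- robot.get_state(): the state.
- robot.grab_frame(name): name is "scene" or "top" or "wrist"; returns the picture (384x512x3 uint8, red, green, blue); there is no depth.
- robot.camera_info(name): a dict with "fx", "fy", "cx", "cy" (pixels), "dist" ([k1, k2, p1, p2, k3] as OpenCV has them; the pictures are not rectified), "rvec" (rotation vector, rad) and "tvec" (3), from world to camera coordinates, as OpenCV has them. Camera axes: x right, y down, z forward; pixel columns grow to the right and rows downward; lengths in m; the calibration is good to about 2 mm. A picture is of the moment at which its call begins: read the wrist's pose just before it. camera_info takes no time and is no camera call; for the wrist camera it gives the pose at the moment of the call.
A pose or a line that the arm cannot do raises robot.PlanningError and nothing moves.
- robot.sign_off(): hands the job in; it is judged then, once.
The state is a dict: "time": time; "qpos": joint angles; "joint_vel": joint speeds; "effort": joint torques, N m; "ee_pos": TCP position; "tool_rot": TCP orientation; "force": force on the tool from outside, world axes, zero at the start; "moment": the same for the moment, N m; "opening": finger opening in m; "grasp_force": force on a finger pad.
Only numpy, scipy, OpenCV 4.12 (cv2) and the standard library are available. Lean on these libraries where they do the work, as an engineer would, in place of code of your own. Each camera call takes 0.05 s, during which the arm holds its last target. There are 200 camera calls.

### The job

The small copper cup at the back of the wooden stand cannot be reached between the tall tumbler and the flask: first set both of these aside, standing on the cork board, and leave the cup where it is meanwhile. Then put the cup upright into the round steel holder and work it down, twisting if it sticks, until it sits fully on the bottom; only after that stand the tumbler and the flask back on the stand, each on the place where it stood before. Keep all three upright throughout, and do not disturb the hammer, the copper bowl or the stake block.

Things in the scene. Friction and masses are not known exactly. Their poses are not given: they have to be found in the camera images.
- cup: small open copper cup, loose, round, 56 mm outside diameter, 70 mm tall, foot tapering to 48 mm over the lowest 7 mm, wall 3 mm, about 0.22 kg. Origin: centre of its underside, z up.
- tumbler: tall straight open copper tumbler, loose, round, 60 mm outside diameter, 125 mm tall, wall 3 mm, about 0.25 kg. Origin: centre of its underside, z up.
- flask: copper flask with a narrow neck, loose, round, 150 mm tall, about 0.35 kg: belly 66 mm diameter up to 65 mm, shoulder narrowing up to 98 mm, straight neck 30 mm diameter from 98 to 142 mm, lip 42 mm diameter at the top. Origin: centre of its underside, z up.
- stand: fixed wooden stand: base 150 (x) by 240 (y) mm, 15 thick, back board 12 thick along its +x edge, top 95 mm above the table. Round dark spots, 74 mm across, at x -10, y +62 and -62 mark the places of tumbler and flask (which on which varies); the cup stands near x 22, y 0, about 12 mm off the back board. +x points away from the robot within 15 deg. Origin: underside centre.
- board: fixed cork board lying on the table, 240 mm (its x) by 160 mm (its y), 12 mm thick: the side area, with room for the tumbler and the flask one behind the other along its x. Origin: centre of its underside.
- holder: fixed steel holder: a 120 mm square dark plate 8 mm thick with an upright round ring in its middle, 30 mm high (top 38 mm above the table), bore 61 mm diameter, flaring to 76 mm at the mouth over the top 10 mm. Four blocks with brass screw heads stand around the ring, out to 59 mm from the axis and up to 30 mm above the table. Origin: centre of the plate's underside, on the ring's axis, z up.
- seat (a point): point on the holder's axis on top of its plate, 8 mm above the table, where the centre of the cup's underside rests when home. Four sprung brass plungers, round-nosed, 21 mm above the table, leave 53 mm clear and grip the cup's side: it sticks part way and needs a push of roughly 5 to 10 N, less if turned to and fro, to bottom out.
- hammer: bystander: loose hammer lying beyond the work, handle along its x with the head at +x, about 0.26 m long. Origin: near its middle, on the table.
- bowl: bystander: loose open copper bowl, 120 mm across, 50 mm high. Origin: centre of its underside.
- stake: bystander: loose wooden block 70 mm square and 60 mm high with a rounded steel stake head on top, 94 mm high in all. Origin: centre of its underside.
Not all that is in view belongs to the job. Leave any turquoise look-alike of the cup alone.

How it is judged:
By the outcome, as a careful person would: the job done as asked, in the order asked, and still so for the second after the job is handed in, with the robot touching nothing.
It also fails if it takes over 144 s, if anything falls off the work surface, if the arm or the gripper's body presses on something with over 40 N, if the wrist force passes 120 N, or if a joint passes its speed limit or range.

## Working session

There is one attempt and no reset: what is moved stays moved. The work goes in short steps, each a Python script; the robot and the scene stay as the last script left them, time stands still between calls to the robot, and variables do not carry over. Pictures are saved under pics/ and viewed, at most 14 in all, crops included, and the job is handed in when it is done.

```bash
ls; mkdir -p pics; python3 - <<'E'
from rig import robot
import cv2,numpy as np
s=robot.get_state();print(s)
for n in("scene","top","wrist"):
    i=robot.camera_info(n);print(n,i)
    cv2.imwrite(f"pics/{n}0.png",robot.grab_frame(n)[:,:,::-1])
E
```

```text
pics
{'time': 0.0, 'qpos': array([ 1.05852318,  0.4179732 , -0.01031226,  1.61414218,  0.00475162,
        1.11071172, -0.05298934]), 'joint_vel': array([ 8.16587294e-04, -1.76371111e-06, -3.48165853e-04, -4.29611209e-04,
       -1.00633441e-03,  1.08782404e-03,  3.83849788e-04]), 'effort': array([-2.35533771e-03, -8.51272559e+01,  6.37468994e-01, -4.25987542e+01,
       -4.88530565e-02,  1.86736631e-02,  1.25483216e-04]), 'ee_pos': array([ 0.2833113 , -0.55671415,  0.22383919]), 'tool_rot': array([[ 8.91195067e-01,  4.53619786e-01, -6.65313335e-04],
       [ 4.53620254e-01, -8.91194500e-01,  1.01347118e-03],
       [-1.33193007e-04, -1.20500012e-03, -9.99999265e-01]]), 'force': array([ 0.04100966,  0.44399023, -0.01067254]), 'moment': array([-0.06542437, -0.00152482,  0.02164264]), 'grasp_force': 0.0, 'opening': 0.09385228122226245}
scene {'fx': 404.21070329814614, 'fy': 404.21070329814614, 'cx': 256.93896071152693, 'cy': 197.46219380885066, 'dist': array([-0.09642725,  0.        ,  0.        ,  0.        ,  0.        ]), 'rvec': array([ 1.83161021,  1.2514285 , -0.67187283]), 'tvec': array([-0.17266152, -0.31276219,  1.66813044])}
top {'fx': 357.5743608316307, 'fy': 357.5743608316307, 'cx': 253.1418804856256, 'cy': 192.59214473295498, 'dist': array([-0.0781205,  0.       ,  0.       ,  0.       ,  0.       ]), 'rvec': array([ 2.13613107, -2.17762889,  0.20470003]), 'tvec': array([-0.07836848,  0.60701208,  0.90666805])}
wrist {'fx': 327.60312959751695, 'fy': 327.60312959751695, 'cx': 256.22695075120646, 'cy': 200.3263261062172, 'dist': array([0.00708432, 0.        , 0.        , 0.        , 0.        ]), 'rvec': array([-2.48265377,  1.5232167 ,  0.20240894]), 'tvec': array([-0.62525665, -0.02683471,  0.39080059])}
```

View pics/top0.png

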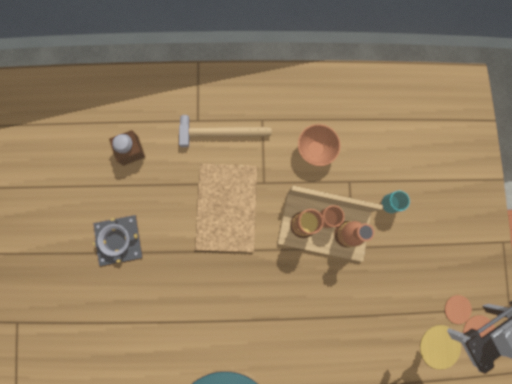

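View pics/scene0.png

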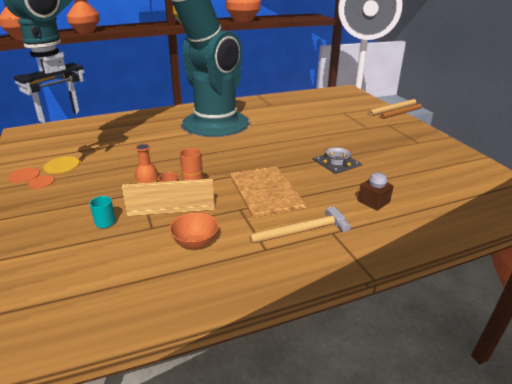

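The top view shows the tumbler at about (309,222), the cup at (333,216), the flask at (355,234), the board at (227,208) and the holder at (114,240). The hammer is at (225,131), the bowl at (319,146) and the stake at (126,147). Two things could be the cup. The copper one at (333,216) stands between the tumbler and flask against the back board, so it fits. The turquoise one at (398,201) is the decoy. The scene view agrees.

```bash
cat > h.py <<'E'
from rig import robot
import cv2,numpy as np
def cast(info,uv,z):
    """pixels -> world points on the plane at height z"""
    K=np.array([[info['fx'],0,info['cx']],[0,info['fy'],info['cy']],[0,0,1]])
    n=cv2.undistortPoints(np.float64(uv).reshape(-1,1,2),K,info['dist']).reshape(-1,2)
    R=cv2.Rodrigues(info['rvec'])[0]; c=-R.T@info['tvec']
    d=np.c_[n,np.ones(len(n))]@R
    return c+d*((z-c[2])/d[:,2])[:,None]
def proj(info,P):
    K=np.array([[info['fx'],0,info['cx']],[0,info['fy'],info['cy']],[0,0,1]])
    return cv2.projectPoints(np.float64(P).reshape(-1,1,3),info['rvec'],info['tvec'],K,info['dist'])[0].reshape(-1,2)
def grab(name,fn=None):
    i=robot.camera_info(name); im=robot.grab_frame(name)[:,:,::-1].copy()
    if fn: cv2.imwrite(f"pics/{fn}.png",im)
    return i,im
def rot(yaw):
    """tool down, closing line (tool y) at angle yaw in the world"""
    c,s=np.cos(yaw),np.sin(yaw); y=np.array([c,s,0]); z=np.array([0,0,-1.])
    return np.c_[np.cross(y,z),y,z]
E
python3 - <<'E'
from h import *
i=robot.camera_info("top")
im=cv2.imread("pics/top0.png")
for n,uv,z in [("tumbler",(309,222),.14),("cup",(333,216),.085),("flask",(366,232),.165),("holder",(114,240),.038),("boardc",(227,208),.012),("decoy",(398,201),.07),("bowl",(319,146),.05)]:
    print(n,cast(i,uv,z).round(3))
print("board corners",cast(i,[(201,165),(257,165),(253,252),(197,250)],.012).round(3))
s=robot.get_state();w=robot.camera_info("wrist");R=cv2.Rodrigues(w['rvec'])[0];c=-R.T@w['tvec']
print("cam in tool",s['tool_rot'].T@(c-s['ee_pos']), (R@s['tool_rot']).round(2))
a=cv2.resize(im[180:270,270:420],None,fx=5.2,fy=5.2,interpolation=cv2.INTER_CUBIC)
cv2.imwrite("pics/cropstand.png",a)
E
```

```text
tumbler [[ 0.518 -0.219  0.14 ]]
cup [[ 0.535 -0.293  0.085]]
flask [[ 0.489 -0.349  0.165]]
holder [[0.486 0.281 0.038]]
boardc [[ 0.569 -0.019  0.012]]
decoy [[ 0.573 -0.476  0.07 ]]
bowl [[ 0.732 -0.274  0.05 ]]
board corners [[ 0.692  0.053  0.012]
 [ 0.689 -0.104  0.012]
 [ 0.448 -0.087  0.012]
 [ 0.457  0.064  0.012]]
cam in tool [ 0.07459361  0.00109092 -0.15949283] [[-0.    1.    0.  ]
 [-0.97 -0.   -0.26]
 [-0.26 -0.    0.97]]
```

View pics/cropstand.png

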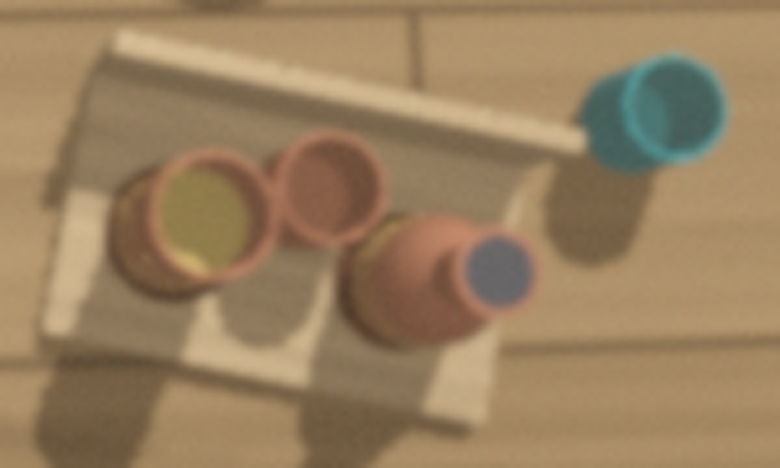

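The crop confirms the cup: an open copper cup in the middle against the back board, at crop (330,188). The tumbler is at (210,215) and the flask lip at (497,270). The turquoise one at (672,108) is off the stand. Next I take wrist views over the stand.

```bash
python3 - <<'E'
from h import *
robot.move_ptp([0.47,-0.285,0.31],rot(-np.pi/2))
s=robot.get_state();print(s['time'],s['qpos'].round(2),s['ee_pos'])
i,im=grab("wrist","w1")
np.save("w1.npy",i,allow_pickle=True)
for n,p in [("tum",(.518,-.219,.14)),("cup",(.535,-.293,.085)),("fl",(.489,-.349,.165))]: print(n,proj(i,p))
E
```

```text
1.4333 [ 0.56  0.21 -0.08  1.69  0.02  1.24 -1.1 ] [ 0.46946194 -0.28594923  0.30970233]
tum [[187.60668066 140.3428301 ]]
cup [[261.44875564 121.15944002]]
fl [[322.1918773  173.56000493]]
```

View pics/w1.png

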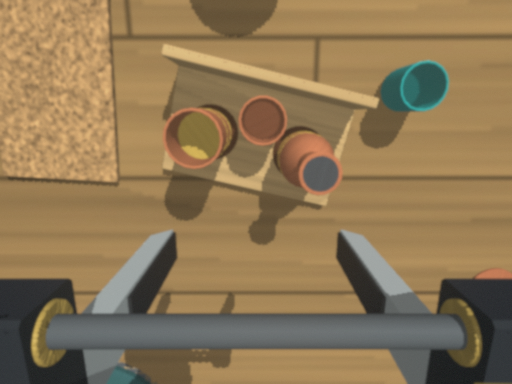

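The wrist view shows the tumbler rim at about (195,138), the cup rim at (263,120) and the flask lip at (321,174). The back board's top runs from (165,48) to (378,103). I'll fit the rims now, then drive over to the holder.

```bash
cat >> h.py <<'E'
from scipy.optimize import least_squares
def rimfit(info,im,guess,z,r,mask=None,show=0,span=1.5):
    """outer rim circle of known radius r at height z: contour points on the side away from the camera's foot"""
    if mask is None:
        lab=cv2.cvtColor(cv2.GaussianBlur(im,(3,3),0),cv2.COLOR_BGR2LAB)
        mask=((lab[:,:,1]>145)).astype(np.uint8)
    cs=cv2.findContours(mask,cv2.RETR_LIST,cv2.CHAIN_APPROX_NONE)[0]
    P=cast(info,np.vstack(cs).reshape(-1,2),z)[:,:2]
    R=cv2.Rodrigues(info['rvec'])[0]; foot=(-R.T@info['tvec'])[:2]
    c=np.array(guess[:2],float); 
    for tol in (.015,.008,.005,.004,.004):
        d=P-c; out=(c-foot)/np.linalg.norm(c-foot); rr=np.linalg.norm(d,axis=1)
        ok=(abs(rr-r)<tol)&((d@out)/np.maximum(rr,1e-6)>np.cos(span))
        Q=P[ok]; f=least_squares(lambda p:np.linalg.norm(Q-p,axis=1)-r,c,loss='soft_l1',f_scale=.001); c=f.x
    rad=np.linalg.norm(Q-c,axis=1)
    return c,len(Q),np.std(rad)
E
python3 - <<'E'
from h import *
i=np.load("w1.npy",allow_pickle=True).item(); im=cv2.imread("pics/w1.png")
j=robot.camera_info("top"); jm=cv2.imread("pics/top0.png")
for n,g,z,r in [("tum",(.518,-.219),.14,.03),("cup",(.535,-.293),.085,.028),("fl",(.489,-.349),.165,.021)]:
    print(n,rimfit(i,im,g,z,r),rimfit(j,jm,g,z,r))
b=cast(i,[(163,45),(379,97),(163,54),(377,109)],.095); print("board top",b.round(4))
d=b[0]-b[1]; print("len",np.linalg.norm(d),"yaw",np.degrees(np.arctan2(-d[0],d[1])))
robot.move_ptp([0.40,0.281,0.20],rot(-np.pi/2))
print(robot.get_state()['time'])
i,im=grab("wrist","w2"); np.save("w2.npy",i,allow_pickle=True)
E
```

```text
tum (array([ 0.52016977, -0.22624791]), 125, np.float64(0.0010554788442929085)) (array([ 0.518, -0.219]), 0, np.float64(nan))
cup (array([ 0.53763836, -0.29198972]), 114, np.float64(0.0013381105780687964)) (array([ 0.535, -0.293]), 0, np.float64(nan))
fl (array([ 0.49102785, -0.34517812]), 117, np.float64(0.0012015529135928906)) (array([ 0.489, -0.349]), 0, np.float64(nan))
board top [[ 0.6128 -0.1896  0.095 ]
 [ 0.5605 -0.4208  0.095 ]
 [ 0.6041 -0.1889  0.095 ]
 [ 0.5479 -0.4198  0.095 ]]
len 0.23704527892696417 yaw -12.748567970802831
3.5667
  ret = _var(a, axis=axis, dtype=dtype, out=out, ddof=ddof,
  arrmean = um.true_divide(arrmean, div, out=arrmean,
  ret = ret.dtype.type(ret / rcount)
```

View pics/w2.png

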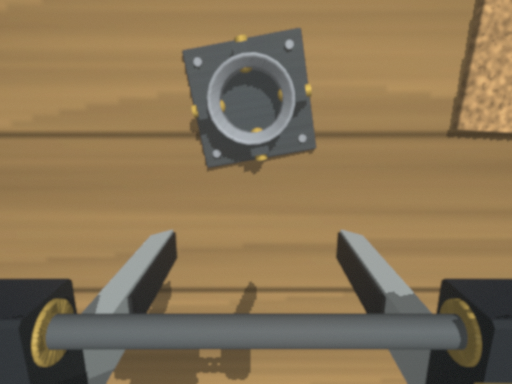

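The holder ring is centred near (252,98). The plate corners are at (182,50), (301,28), (316,149) and (208,169), with the brass plungers visible inside. I'll measure it by plate and ring, check the rim of the ring and plan the reachability.

```bash
python3 - <<'E'
from h import *
i=np.load("w2.npy",allow_pickle=True).item(); im=cv2.imread("pics/w2.png")
c=cast(i,[(182,50),(301,28),(316,149),(208,169)],.008)[:,:2]; print("plate",c.round(4),c.mean(0),np.linalg.norm(np.diff(c,axis=0),axis=1))
hsv=cv2.cvtColor(im,cv2.COLOR_BGR2HSV)
m=((hsv[:,:,1]<60)&(hsv[:,:,2]>105)).astype(np.uint8); m[180:]=0
m=cv2.morphologyEx(m,cv2.MORPH_OPEN,np.ones((3,3)))
n,l,st,ce=cv2.connectedComponentsWithStats(m); k=1+np.argmax(st[1:,4]); m=(l==k).astype(np.uint8); print(st[k],ce[k])
cs=cv2.findContours(m,cv2.RETR_CCOMP,cv2.CHAIN_APPROX_NONE)[0]
for q in sorted(cs,key=len)[-2:]:
    P=cast(i,cv2.convexHull(q),.038)[:,:2]
    f=least_squares(lambda p:np.linalg.norm(P-p[:2],axis=1)-p[2],[.486,.28,.04],loss='soft_l1',f_scale=.001); print("ring",f.x,np.sqrt(np.mean(f.fun**2)))
cs_=[('tum',(.5202,-.2262,.11),-12.7),('fl',(.491,-.3452,.134),-12.7),('cup',(.5376,-.292,.071),77.3),('holder',(.486,.281,.064),77.3),('holder',(.486,.281,.064),90),('bt',(.515,-.014,.11),-12.7),('bf',(.63,-.022,.134),-12.7)]
for n,p,y in cs_:
    for a in (0,180):
        q=robot.ik(list(p),rot(np.radians(y+a))); print(n,y+a,None if q is None else np.round(q,2))
E
```

```text
plate [[0.5355 0.3524]
 [0.5549 0.2355]
 [0.4381 0.2156]
 [0.4168 0.3316]] [0.4863285  0.28378336] [0.11849172 0.11851455 0.11791338]
[ 206   51   90   94 3019] [248.86452468 100.85955614]
ring [0.49152639 0.28244802 0.03243864] 0.0015704912320212339
ring [0.48778677 0.28431326 0.04192234] 0.00013170874641973694
tum -12.7 [ 0.84  0.53 -0.62  1.84  0.38  0.9  -0.18]
tum 167.3 [-0.06  0.5   0.53  1.87 -0.33  0.86 -2.72]
fl -12.7 [ 0.94  0.52 -0.5   1.74  0.3   0.95  0.1 ]
fl 167.3 [ 0.57  0.47 -0.01  1.76  0.01  0.91 -2.81]
cup 77.3 [ 1.09  0.77 -0.91  1.74  0.71  1.    1.26]
cup 257.3 [ 0.85  0.64 -0.54  1.75  0.41  0.87 -1.67]
holder 77.3 [ 0.23  0.83 -1.12  1.87  0.88  1.04  0.08]
holder 257.3 [-0.12  0.58 -0.58  1.88  0.43  0.81 -2.73]
holder 90 [ 0.21  0.81 -1.09  1.87  0.85  1.02  0.32]
holder 270 [-0.1   0.59 -0.62  1.88  0.46  0.82 -2.53]
bt -12.7 [ 0.59  0.48 -0.77  1.96  0.43  0.87 -0.63]
bt 167.3 [-0.86  0.63  1.08  2.01 -0.7   0.94 -2.76]
bf -12.7 [ 0.52  0.64 -0.76  1.66  0.49  1.04 -0.61]
bf 167.3 [-0.72  0.8   1.08  1.7  -0.77  1.13 -2.77]
```

Measurements agree with the given sizes: the plate sides come out at 118 mm and the ring centre is about (0.4873, 0.2842). Tumbler and flask are within 3 mm of the spots computed from the back board. I'll move the tumbler first, then the flask.

```bash
cat >> h.py <<'E'
A=np.radians(-12.7); HI=.33
TUM=(.5195,-.2262,.015); FL=(.491,-.3455,.015); BT=(.515,-.014,.012); BF=(.63,-.022,.012)
HOLD=np.array([.4873,.2842])
def say(t):
    s=robot.get_state(); print(t,"t=%.1f"%s['time'],s['ee_pos'].round(4),"F",s['force'].round(1),"open %.4f grip %.1f"%(s['opening'],s['grasp_force']))
def pick(p,h,yaw,hi=HI):
    robot.move_ptp([p[0],p[1],hi],rot(yaw))
    robot.move_linear([p[0],p[1],p[2]+h],velocity=.12)
    robot.gripper_to(0.0); say("gripped")
    robot.move_linear([p[0],p[1],p[2]+h+.02],velocity=.05); robot.move_linear([p[0],p[1],hi],velocity=.15); say("lifted")
def place(p,h,yaw,hi=HI):
    robot.move_linear([p[0],p[1],hi],velocity=.2,frame=rot(yaw))
    robot.move_linear([p[0],p[1],p[2]+h+.008],velocity=.12); robot.pause(.3)
    print("touch",robot.move_linear([p[0],p[1],p[2]+h-.004],velocity=.02,threshold=3)); say("down")
    robot.gripper_to(.094); say("released")
    robot.move_linear([p[0],p[1],hi],velocity=.15)
E
python3 - <<'E'
from h import *
pick(TUM,.095,A); place(BT,.095,A)
grab("top","top1")
robot.move_ptp([FL[0],FL[1],HI],rot(A))
robot.move_linear([FL[0],FL[1],.134],velocity=.12)
robot.gripper_to(0.0); say("flask grip")
E
```

```text
gripped t=8.4 [ 0.5195 -0.2262  0.11  ] F [-0.4 -0.2 -0.8] open 0.0599 grip 30.0
lifted t=10.4 [ 0.5192 -0.2261  0.3292] F [-0.2 -0.3 -2.8] open 0.0602 grip 30.0
touch True
down t=14.3 [ 0.5148 -0.0139  0.1067] F [-0.1  0.2  0.5] open 0.0602 grip 30.0
released t=15.1 [ 0.5145 -0.0141  0.1067] F [-0.5  0.8  0.5] open 0.0941 grip 0.0
flask grip t=20.7 [ 0.491  -0.3455  0.134 ] F [-1.7  1.1  0.3] open 0.0394 grip 30.0
```

```bash
python3 - <<'E'
from h import *
say("now")
i,im=grab("scene","s1")
w,wm=grab("wrist","w3")
a=cv2.resize(im[100:230,80:210],None,fx=4,fy=4,interpolation=cv2.INTER_CUBIC)
b=cv2.resize(wm,None,fx=.5,fy=.5); c=np.zeros((520,780,3),np.uint8); c[:520,:520]=a; c[:192,520:776]=b
cv2.imwrite("pics/fl.png",c)
E
```

```text
now t=20.7 [ 0.491  -0.3455  0.134 ] F [-1.7  1.1  0.3] open 0.0394 grip 30.0
```

View pics/fl.png

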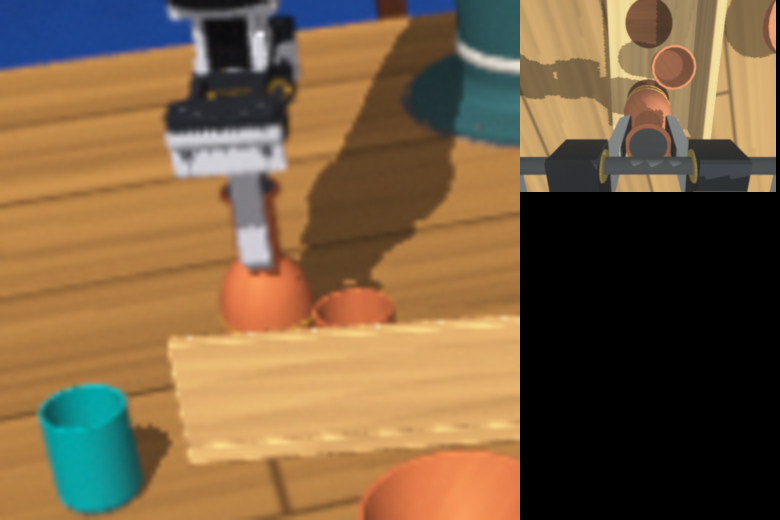

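The inset shows both fingers around the flask's lip, with the lip at inset (648,140). The 39.4 mm opening means the finger shafts are clamping the lip above the pads instead of the neck. I'll open, re-measure, and grip the lip squarely with the pads (z = 0.161).

```bash
python3 - <<'E'
from h import *
robot.gripper_to(.094); robot.move_linear([FL[0],FL[1],HI],velocity=.2)
robot.move_linear([FL[0],FL[1]+.04,HI],velocity=.2,frame=rot(-np.pi/2)); robot.move_linear([FL[0]-.03,FL[1]+.04,HI-.02],velocity=.2)
say("look"); i,im=grab("wrist","w4"); np.save("w4.npy",i,allow_pickle=True)
print(rimfit(i,im,FL,.165,.021),rimfit(i,im,(.5376,-.292),.085,.028))
E
```

```text
look t=24.7 [ 0.4605 -0.3057  0.31  ] F [ 0.7  1.3 -0.5] open 0.0941 grip 0.0
(array([ 0.49114389, -0.34519807]), 118, np.float64(0.0011621239196811103)) (array([ 0.53528465, -0.29683701]), 117, np.float64(0.0011998022853391634))
```

View pics/w4.png

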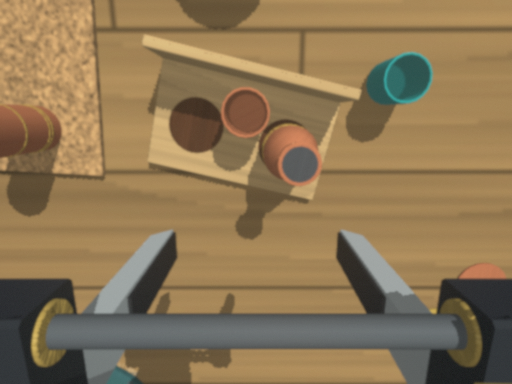

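The view shows the tumbler gone from its spot at (196,125), the cup at (246,113), the flask still standing with its lip at (299,165), and the tumbler standing on the cork at left. The flask has not moved.

```bash
cat >> h.py <<'E'
FL=(.4911,-.3453,.015)
E
python3 - <<'E'
from h import *
pick(FL,.146,A,HI+.04)
s=robot.get_state(); print(s['moment'])
w,wm=grab("scene","s2")
i,im=grab("wrist","w5")
a=cv2.resize(w[60:220,60:210],None,fx=3.2,fy=3.2,interpolation=cv2.INTER_CUBIC)
c=np.zeros((512,740,3),np.uint8); c[:,:480]=a; c[:192,484:740]=cv2.resize(im,None,fx=.5,fy=.5)
cv2.imwrite("pics/fl2.png",c)
E
```

```text
gripped t=28.8 [ 0.4911 -0.3453  0.161 ] F [-0.1  0.3  1.3] open 0.0394 grip 30.0
lifted t=30.8 [ 0.4909 -0.3452  0.3691] F [ 0.9 -0.3 -3.2] open 0.0392 grip 30.0
[-0.0307811  -0.09159088  0.01463736]Traceback (most recent call last):
  File "<stdin>", line 6, in <module>
KeyError: (slice(60, 220, None), slice(60, 210, None))
```

```bash
python3 - <<'E'
from h import *
w=cv2.imread("pics/s2.png"); i,im=grab("wrist","w5")
a=cv2.resize(w[60:220,60:210],None,fx=3.2,fy=3.2,interpolation=cv2.INTER_CUBIC)
c=np.zeros((512,740,3),np.uint8); c[:,:480]=a; c[:192,484:740]=cv2.resize(im,None,fx=.5,fy=.5)
cv2.imwrite("pics/fl2.png",c)
E
```

```text
(no output)
```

View pics/fl2.png

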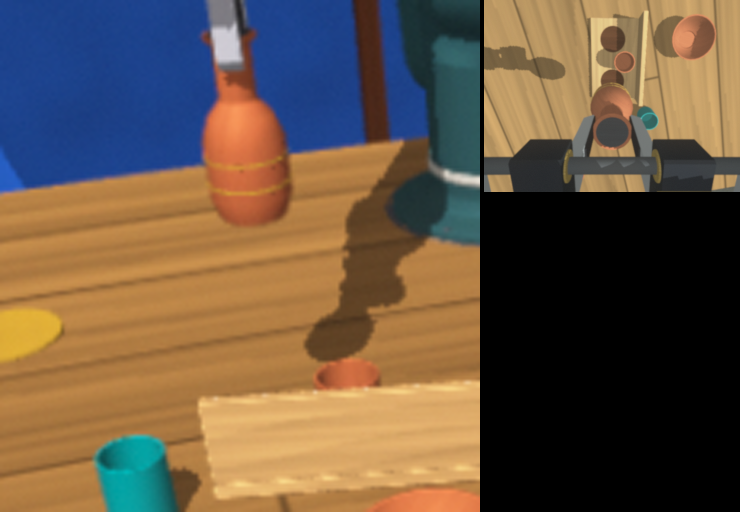

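The flask hangs upright from the lip and the cup is untouched on the stand. I'll place the flask on the far half of the board, then look at the cup from close by.

```bash
python3 - <<'E'
from h import *
place(BF,.146,A,HI+.04)
robot.move_ptp([.60,-.286,.30],rot(np.radians(77.3))); say("look")
i,im=grab("wrist","w6"); np.save("w6.npy",i,allow_pickle=True)
print(rimfit(i,im,(.5365,-.2945),.085,.028))
robot.move_linear([.60,-.296,.24],velocity=.2)
i,im=grab("wrist","w7"); np.save("w7.npy",i,allow_pickle=True)
print(rimfit(i,im,(.5365,-.2945),.085,.028),rimfit(i,im,(.5365,-.2945),.085,.028,span=.9))
j,jm=grab("top","top2")
v=np.vstack([cv2.resize(im,None,fx=1,fy=1),np.zeros((8,512,3),np.uint8)])
t=cv2.resize(jm[150:280,180:400],None,fx=1.3,fy=1.3); c=np.zeros((600,512,3),np.uint8); c[:384]=im; c[390:390+t.shape[0],:t.shape[1]]=t
cv2.imwrite("pics/c7.png",c)
E
```

```text
touch True
down t=35.4 [ 0.6299 -0.022   0.1576] F [-0.6  0.4  2.8] open 0.0394 grip 30.0
released t=36.4 [ 0.6295 -0.0221  0.1574] F [1.  0.8 0.9] open 0.0946 grip 0.0
look t=39.7 [ 0.6002 -0.2854  0.3001] F [ 0.  -0.7  0.1] open 0.0938 grip 0.0
(array([ 0.5345445 , -0.29154415]), 134, np.float64(0.0012621951935426908))
(array([ 0.53422321, -0.29170959]), 158, np.float64(0.0013742788470488695)) (array([ 0.53457284, -0.29189488]), 98, np.float64(0.0010893363690532257))
```

View pics/c7.png

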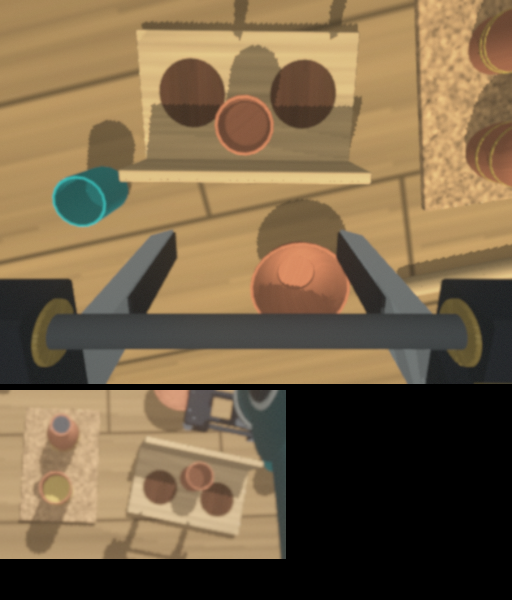

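The tumbler and flask both stand on the cork. The cup is alone on the stand with its rim at (244,125), and both spots are bare. Next I fit the whole cup rim, grasp it and check where it sits in the hand.

```bash
cat >> h.py <<'E'
def full(info,im,guess,z,r):
    lab=cv2.cvtColor(cv2.GaussianBlur(im,(3,3),0),cv2.COLOR_BGR2LAB)
    cs=cv2.findContours((lab[:,:,1]>145).astype(np.uint8),cv2.RETR_EXTERNAL,cv2.CHAIN_APPROX_NONE)[0]
    P=cast(info,np.vstack(cs),z)[:,:2]; c=np.r_[guess[:2],r]
    for tol in (.012,.007,.005):
        Q=P[abs(np.linalg.norm(P-c[:2],axis=1)-c[2])<tol]
        c=least_squares(lambda p:np.linalg.norm(Q-p[:2],axis=1)-p[2],c,loss='soft_l1',f_scale=.001).x
    return c.round(4),len(Q)
YC=np.radians(77.3); HC=.056
E
python3 - <<'E'
from h import *
L=[]
for n in ("w1","w6","w7"):
    i=np.load(n+".npy",allow_pickle=True).item(); im=cv2.imread(f"pics/{n}.png")
    c,k=full(i,im,(.5355,-.2925),.085,.028); print(n,c,k); L.append(c)
c=np.array([.5358,-.2922]); m=np.mean(L,0)[:2]
if np.linalg.norm(m-c)<.004: c=m
print("use",c); p=(c[0],c[1],.015); np.save("cup.npy",c)
pick(p,HC,YC)
i,im=grab("wrist","w8"); np.save("w8.npy",i,allow_pickle=True)
s=robot.get_state(); e=s['ee_pos']; g=full(i,im,e,e[2]+.014,.028)[0]; print(g,"offset in tool",s['tool_rot'].T@np.r_[g[:2]-e[:2],0])
E
```

```text
w1 [ 0.5357 -0.2941  0.0265] 135
w6 [ 0.5355 -0.2941  0.0266] 137
w7 [ 0.5356 -0.2941  0.0269] 166
use [ 0.5356 -0.2941]
gripped t=43.8 [ 0.5357 -0.294   0.071 ] F [ 0.4  0.6 -0.2] open 0.0548 grip 30.0
lifted t=46.1 [ 0.5354 -0.294   0.3293] F [ 0.2  0.5 -3.2] open 0.0543 grip 30.0
[ 0.5349 -0.2947  0.026 ] offset in tool [ 3.51471507e-04 -7.68621867e-04  2.54627843e-08]
```

View pics/w8.png

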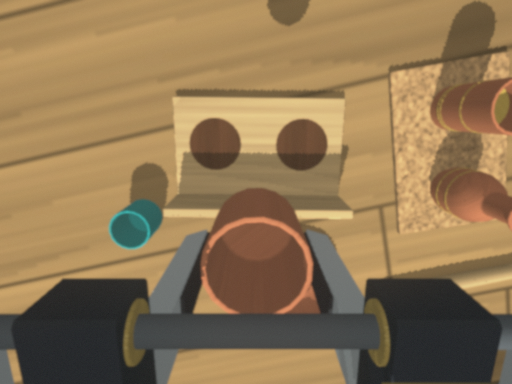

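The cup fits agree to 0.2 mm and the cup is centred in the hand, with its rim at (258,265). Now the holder.

```bash
python3 - <<'E'
from h import *
H=np.array([.4876,.2842])
T=lambda z:[H[0],H[1],z]
robot.move_linear(T(HI),velocity=.22,frame=rot(YC)); 
robot.move_linear(T(.008+HC+.040),velocity=.12); robot.pause(.3); f0=robot.get_state()['force']; say("above")
print("stop",robot.move_linear(T(.008+HC+.012),velocity=.04,threshold=6)); say("in")
for k in range(10):
    z=robot.get_state()['ee_pos'][2]
    if z<.008+HC+.0005: break
    zt=max(z-.0025,.008+HC-.001)
    st=robot.move_linear(T(zt),velocity=.03,frame=rot(YC+np.radians(10 if k%2 else -10)),threshold=20)
    s=robot.get_state(); print(k,st,"z-seat %.4f"%(s['ee_pos'][2]-.008-HC),(s['force']-f0).round(1))
say("end")
E
```

```text
above t=51.3 [0.4876 0.2842 0.1041] F [-0.5 -0.5 -2. ] open 0.0546 grip 30.0
stop False
in t=52.1 [0.4875 0.2845 0.0761] F [-0.6  1.8 -2.8] open 0.0542 grip 29.9
0 False z-seat 0.0100 [-2.3  3.3  3.8]
1 False z-seat 0.0077 [2.1 6.2 1.6]
2 False z-seat 0.0054 [-0.7  4.5  2.6]
3 False z-seat 0.0027 [ 2.5  6.5 -3.4]
4 False z-seat 0.0001 [-0.6  4.2  0.8]
end t=54.4 [0.4874 0.2842 0.0641] F [-1.1  3.7 -1.2] open 0.0548 grip 29.9
```

```bash
python3 - <<'E'
from h import *
H=np.array([.4876,.2842]); T=lambda z:[H[0],H[1],z]
robot.pause(.2); say("before")
for k in range(4):
    st=robot.move_linear(T(.0640-.001*(k+1)),velocity=.02,frame=rot(YC+np.radians(10 if k%2 else -10)),threshold=15); say(f"{k} {st}")
    if st: break
robot.gripper_to(.094); say("open")
robot.move_linear(T(.22),velocity=.15); robot.move_linear([.40,.2842,.20],velocity=.25,frame=rot(YC))
robot.move_ptp([.40,.2842,.20],rot(-np.pi/2)); say("look")
i,im=grab("wrist","w9"); np.save("w9.npy",i,allow_pickle=True)
sc,sm=grab("scene","s9")
for z in (.078,.083,.088): print(z,full(i,im,H,z,.027))
c=np.zeros((384,800,3),np.uint8); c[:300,:400]=cv2.resize(im,(400,300)); c[:384,416:800]=cv2.resize(sm[135:183,315:363],(384,384),interpolation=cv2.INTER_CUBIC)
cv2.imwrite("pics/c9.png",c)
E
```

```text
before t=54.6 [0.4875 0.2842 0.0641] F [-2.   4.1 -1.2] open 0.0546 grip 29.9
0 False t=54.9 [0.4878 0.2843 0.0637] F [-5.1  1.2 15.4] open 0.0544 grip 29.9
1 True t=55.3 [0.4889 0.2847 0.0636] F [-0.3 -1.   8.1] open 0.0542 grip 30.0
open t=56.1 [0.4883 0.2854 0.0633] F [ 0.4 -0.1  0.7] open 0.0941 grip 0.0
look t=60.2 [0.4001 0.2842 0.1999] F [ 1.   0.8 -0.8] open 0.0936 grip 0.0
0.078 (array([0.4885, 0.2836, 0.0266]), 191)
0.083 (array([0.4883, 0.2836, 0.0262]), 191)
0.088 (array([0.4881, 0.2835, 0.0257]), 191)
```

View pics/c9.png

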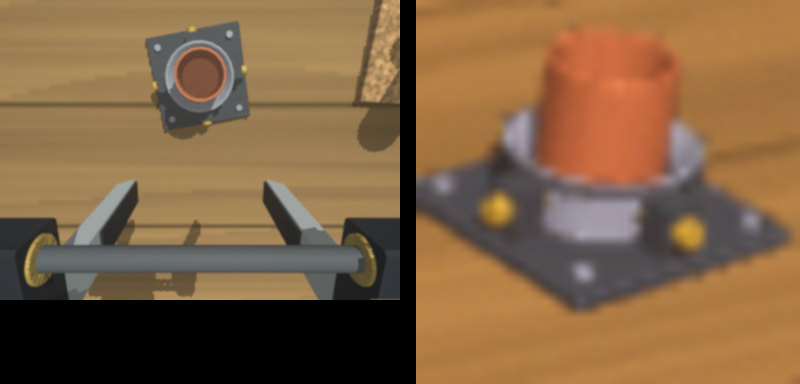

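The cup stands straight in the ring, centred at about (0.4885, 0.2836) with the rim fit matching z = 0.078. The 15 N stop came exactly at seat height. I'll confirm by pressing on the rim with partly closed fingers; the tips should touch at TCP z ≈ 0.097.

```bash
python3 - <<'E'
from h import *
T=lambda z:[.4883,.2838,z]
robot.gripper_to(.044)
robot.move_linear(T(.15),velocity=.25); robot.move_linear(T(.105),velocity=.1); robot.pause(.3); say("above")
print(robot.move_linear(T(.092),velocity=.015,threshold=14)); say("press")
robot.move_linear(T(.25),velocity=.25); robot.gripper_to(.094); say("up")
E
```

```text
above t=62.6 [0.4885 0.2839 0.1054] F [ 0.6  0.4 -0.1] open 0.0442 grip 0.0
True
press t=63.2 [0.4884 0.2838 0.097 ] F [-1.6 -2.8 11.5] open 0.0442 grip 6.4
up t=64.9 [0.4883 0.2838 0.25  ] F [ 0.   0.2 -0.6] open 0.0942 grip 0.0
```

The rim is at exactly 0.078, so the cup is fully home. Now the flask and tumbler go back.

```bash
python3 - <<'E'
from h import *
pick((BF[0],BF[1],.0115),.146,A,HI+.04)
place(FL,.146,A,HI+.04)
pick((BT[0],BT[1],.0117),.095,A)
place(TUM,.095,A)
robot.move_ptp([.44,-.285,.33],rot(-np.pi/2)); say("look")
i,im=grab("wrist","w10"); np.save("w10.npy",i,allow_pickle=True); 
for n,g,z,r in [("tum",TUM,.14,.03),("fl",FL,.165,.021)]: print(n,rimfit(i,im,g,z,r))
robot.move_ptp([.36,-.45,.33],rot(-np.pi/2))
j,jm=grab("top","top10"); say("away")
c=np.zeros((600,800,3),np.uint8); c[:300,:400]=cv2.resize(im,(400,300)); c[300:,:400]=cv2.resize(jm,(400,300)); c[:300,400:]=cv2.resize(grab("scene")[1],(400,300))
cv2.imwrite("pics/c10.png",c)
E
```

```text
gripped t=69.5 [ 0.6299 -0.022   0.1575] F [-0.3  0.5 -0.1] open 0.0393 grip 30.0
lifted t=71.5 [ 0.6297 -0.022   0.3691] F [-0.5 -0.1 -3.2] open 0.0398 grip 30.0
touch True
down t=76.0 [ 0.491  -0.3453  0.1601] F [-0.   0.6  3.5] open 0.0396 grip 30.0
released t=76.9 [ 0.4906 -0.3451  0.1598] F [1.  0.8 0.9] open 0.0936 grip 0.0
gripped t=82.4 [ 0.515  -0.014   0.1067] F [ 0.5 -0.3  0.2] open 0.0606 grip 30.0
lifted t=84.4 [ 0.5147 -0.014   0.3293] F [-0.5  0.7 -3.2] open 0.0606 grip 30.0
touch True
down t=88.3 [ 0.5194 -0.2261  0.1094] F [-0.9  0.2  3.5] open 0.0603 grip 30.0
released t=89.0 [ 0.519  -0.2261  0.1092] F [0.  0.2 0.7] open 0.0947 grip 0.0
look t=91.7 [ 0.4403 -0.2847  0.3298] F [-0.2  0.8  0.4] open 0.0943 grip 0.0
tum (array([ 0.51936269, -0.22640937]), 138, np.float64(0.0010856842578615732))
fl (array([ 0.49058693, -0.34473284]), 114, np.float64(0.0012065542112574053))
away t=92.6 [ 0.3609 -0.4491  0.3299] F [ 1.3  0.7 -0.5] open 0.0945 grip 0.0
```

View pics/c10.png

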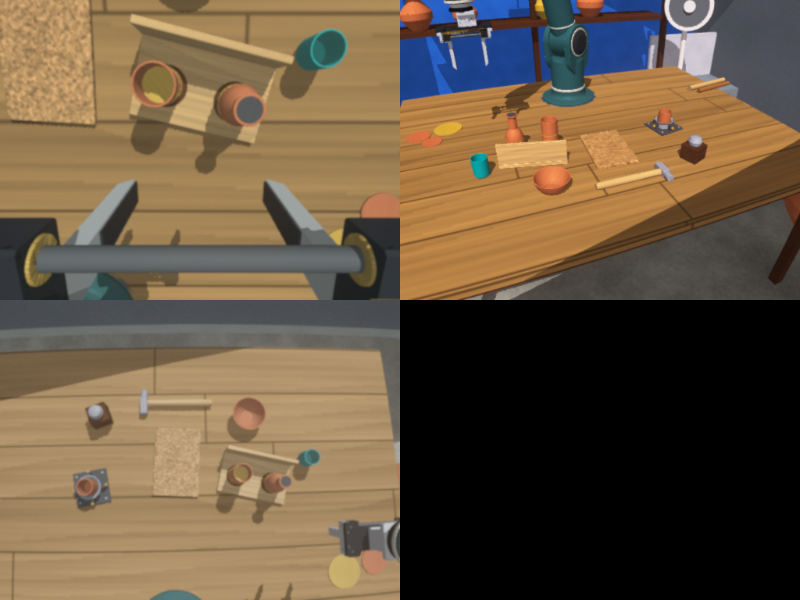

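The tumbler (155,84) and flask (240,105) stand upright, within 1 mm of where they were. The cup is in the holder, the bystanders have not moved, and the arm is clear. I'm handing the job in.

```bash
python3 -c "
from rig import robot
print(robot.sign_off())"
```

```text
the job is handed in; nothing more can be done
None
```

The job is handed in at about 93 s: the cup sits on the holder's bottom (rim at 78 mm), the tumbler and flask are back within 1 mm of their places, and pictures show the hammer, bowl and stake unmoved.

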